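# Tip the domino box down and push it home

## Robot

A 6-joint arm with a two-finger parallel gripper is mounted at the origin on the work surface. World frame = base frame: x ahead of the robot, y to its left, z up, the work surface at z = 0. Lengths are in m, angles in rad, forces in N, time in s.
With the tool pointing down it reaches from about 0.275 to 0.825 m from the base axis. Payload 4.9 kg.
Tool frame: the origin (TCP) lies midway between the tips of the shut fingers; the grasp point (between the pads) lies 19 mm behind it (bot.grip_depth is the distance from the TCP to the grasp point, in m); z points along the fingers, y is the line along which they close (so a half turn about z gives the same grasp; the last joint's range is limited). The gripper opens to 85 mm and grips with 20 to 120 N. Pads are 22 mm wide; open, the fingers measure 114 mm over their backs; the gripper's body (76 mm by 85 mm) begins 54 mm behind the grasp point. The pads swing forward as they close: fully open they stand 13 mm farther back than shut.
Start: joints at [-1.434, 0.326, -0.193, 1.052, 0, 1.437], TCP at [0.147, -0.53, 0.231] pointing down, gripper open.
Joint ranges: [-2.65, 2.65], [-0.97, 1.79], [-1.3, 1.35], [-1.93, 2.1], [-1.47, 1.37], [-3.14, 3.14]. Speed limits (rad/s): [2.57, 2.57, 3.14, 3.14, 3.14, 3.14].

## Interface

Orientations are given as a unit quaternion [w, x, y, z].
In Python, from cell import bot gives the robot as it stands. Calls block until the motion is done:
- bot.move_pose(position, orientation): joint-space move of the TCP to a pose.
- bot.move_linear(position, speed=0.15, rotation=None, until_force=None): straight line of the TCP; rotation=None keeps the orientation; speed is the mean speed in m/s. With until_force (N) it stops when the force on the tool has changed by that much, and returns True; else False.
- bot.goto_joints(angles): joint-space move.
- bot.set_gripper(opening, grasp_force=None): opening from 0.0 (shut) to 1.0 (fully open); grasp_force is the grip in N (None keeps the last); returns when the fingers have stopped.
- bot.wait(seconds).
- bot.solve_ik(position, orientation): joint angles nearest the present ones, or None.
- bot.camera(name): name is "side" or "top"; returns the picture (480x640x3 uint8, red, green, blue); there is no depth.
- bot.calibration(name): a dict with "mtx" (3x3 intrinsics, pixels), "k1" (the pictures are not rectified: a ray, as slopes to the right and down, at radius r is drawn at 1 + k1 r^2 times it, then the intrinsics apply), "extrinsics" (4x4, takes a point from world to camera coordinates). Camera axes: x right, y down, z forward; pixel columns grow to the right and rows downward; lengths in m; the calibration is good to about 2 mm. A picture is of the moment at which its call begins. calibration takes no time and is no camera call.
A pose or a line that the arm cannot do raises bot.PlanningError and nothing moves.
- bot.close_job(): hands the job in; it is judged then, once.
Trained networks look in the newest picture that a camera, given by its name, has taken for a name from the list of things; names that differ only in an ending like _2 or _b are one class to them, and where a whole thing is asked for, a point or a joint stands for the part that bears it (a point fixed in the world has none). Each returns a list of dicts, best first, with "confidence" (0 to 1); they miss things now and then, are a little off and sometimes report something else, mostly with a low value. They report only what shows in the picture. A call takes as long as a camera call.
- bot.search_frame(camera, thing): "bbox" ([left, top, width, height] in pixels, round what is visible of it).
Readings, each from a call of its own:
- bot.read_clock(): time.
- bot.read_joint_positions(): joint angles.
- bot.read_joint_vel(): joint speeds.
- bot.read_joint_efforts(): joint torques, N m.
- bot.read_position(): TCP position.
- bot.read_tool_rot(): TCP orientation.
- bot.read_ft_force(): force on the tool from outside, world axes, zero at the start.
- bot.read_moment(): the same for the moment, N m.
- bot.read_gripper_width(): opening from 0.0 (shut) to 1.0 (fully open).
- bot.read_finger_force(): force on a finger pad.
Only numpy, scipy, OpenCV 4.12 (cv2) and the standard library are available. Lean on these libraries where they do the work, as an engineer would, in place of code of your own. Each camera call takes 0.05 s, during which the arm holds its last target. There are 200 camera calls.

## Task

Put the domino box away by pushing only: tip the standing box over towards the gallery so that it lies flat on its back with the white domino lid facing up, then push it along the sideboard, head end first, between the gallery's rails until it is fully home against the end stop. Never pinch, lift or carry it, leave the bottle, tumblers, jigger, coaster and muddler where they are, and finish clear of everything.

Things in the scene. Friction and masses are not known exactly. Their poses are not given: they have to be found in the camera images.
- domino_box: mahogany domino box, 46 x 66 x 160 mm (its x, y, z), about 0.45 kg, standing on a small end. Origin: centre of that foot end; z runs along its length to the head end. The -x face is the lid, inlaid with a white double-six domino; the +x face is the green-felted back, which at the start looks towards the gallery. Its top pushed some 45 mm, it falls over by itself
- box_head (a point): centre of the box's head end, 160 mm along z from its origin; it must end against the stop
- box_center (a point): centre of the box, 80 mm along z from its origin. At the start the box faces the gallery to within about 6 degrees, 30 to 34 cm from the stop and within 12 mm of the gallery's centre line
- gallery: fixed three-sided gallery of mahogany rails, brass on top, 31 mm high, no floor step. Origin: on the sideboard, middle of the end stop's inner face. x points from the mouth to the stop, y across. Side rails 86 mm apart reach back to x = -70 mm, then flared guides widen to about 160 mm at x = -117 mm. The box is longer: when home its foot end is at x = -160 mm
- rum_bottle: empty green glass rum bottle, 76 mm across, 272 mm tall; origin: centre of its underside; leave it alone
- tumbler_a: clear glass tumbler, 78 mm across the rim, 90 mm tall; origin: centre of its underside; leave it alone
- tumbler_b: second clear glass tumbler, the same; leave it alone
- jigger: stainless steel double-cone jigger, 42 mm across, 78 mm tall; origin: centre of its underside; leave it alone
- coaster: round white ceramic coaster, 100 mm across, 8 mm thick; origin: centre of its underside; leave it alone
- muddler: bamboo muddler lying flat, 200 x 22 x 22 mm, long along its x; origin: centre of its underside; leave it alone

How it is judged:
On the way, in this order (a step that is already met when the one before it is completed fails the run):
1. the box lies flat on its back, lid up (angle between domino_box's own x axis and vertical above 3.05 rad and height (world z) of box_head below 0.035 m), for 0.2 s.
2. the box is home in the gallery (angle between domino_box's own x axis and vertical above 3.05 rad and x of box_head in the frame of gallery between -0.006 and 0.006 m and y of box_head in the frame of gallery between -0.014 and 0.014 m and height (world z) of box_head below 0.03 m and angle between the z axis of domino_box and the x axis of gallery, either way round below 0.15 rad and linear speed of domino_box below 0.01 m/s), for 0.2 s.
At the end, for the whole second after the job is handed in: the box lies on its back, lid up (within about 5 degrees of flat), its head end within 6 mm of the stop and within 14 mm of the gallery's centre line, its length within 0.15 rad of the gallery's direction, at rest (all of step 2); the robot touches nothing.
It fails at once if the box is lifted off the sideboard (height (world z) of box_center above 0.093 m or (angle between domino_box's own x axis and vertical above 3.04 rad and height (world z) of box_center above 0.042 m)).
It fails at once if the rum bottle is moved more than 20 mm or knocked over (distance of rum_bottle from where it was at the start of the episode above 0.02 m or angle between rum_bottle's own z axis and vertical above 0.4 rad).
It fails at once if a tumbler is moved more than 20 mm or knocked over (distance of any of tumbler_a, tumbler_b from where it was at the start of the episode above 0.02 m or angle between any of tumbler_a, tumbler_b's own z axis and vertical above 0.4 rad).
It fails at once if the jigger is moved more than 20 mm or knocked over (distance of jigger from where it was at the start of the episode above 0.02 m or angle between jigger's own z axis and vertical above 0.4 rad).
It fails at once if the coaster or the muddler is moved more than 20 mm or knocked over (distance of any of coaster, muddler from where it was at the start of the episode above 0.02 m or angle between any of coaster, muddler's own z axis and vertical above 0.4 rad).
It also fails if it takes over 43 s, if anything falls off the work surface, if the arm or the gripper's body presses on something with over 40 N, if the wrist force passes 120 N, or if a joint passes its speed limit or range.

## Working session

There is one attempt and no reset: what is moved stays moved. The work goes in short steps, each a Python script; the robot and the scene stay as the last script left them, time stands still between calls to the robot, and variables do not carry over. Pictures are saved under pics/ and viewed, at most 10 in all, crops included, and the job is handed in when it is done.

```bash
mkdir -p pics; ls; python3 - <<'E'
from cell import bot
import cv2
for n in ("side","top"):
    im=bot.camera(n); cv2.imwrite(f"pics/{n}0.png",im[:,:,::-1])
    c=bot.calibration(n); print(n,c["mtx"],c["k1"],c["extrinsics"])
    for t in ("domino_box","gallery","rum_bottle","tumbler_a","jigger","coaster","muddler"):
        print(t,[(d["bbox"],round(d["confidence"],2)) for d in bot.search_frame(n,t)][:3])
print(bot.read_clock(),bot.read_tool_rot())
E
```

```text
pics
side [[574.85637639   0.         317.73005149]
 [  0.         574.85637639 236.88185546]
 [  0.           0.           1.        ]] 0.025239183789913158 [[-0.9620756  -0.27194889 -0.02131517  0.58159982]
 [-0.14272113  0.56841396 -0.81026924  0.11455703]
 [ 0.23246766 -0.77649815 -0.58567006  1.16938529]
 [ 0.          0.          0.          1.        ]]
domino_box []
gallery [([292.4, 246.6, 75.3, 47.5], 0.87)]
rum_bottle [([211.7, 193.2, 49.4, 135.8], 0.82)]
tumbler_a [([237.1, 228.7, 19.1, 44.7], 0.77), ([235.6, 195.6, 28.3, 46.8], 0.56)]
jigger [([313.0, 323.8, 23.2, 50.6], 0.65)]
coaster [([376.7, 281.1, 54.8, 38.6], 0.66)]
muddler [([273.4, 310.6, 107.2, 21.9], 0.85)]
top [[488.5895208    0.         316.82068388]
 [  0.         488.5895208  239.33717987]
 [  0.           0.           1.        ]] 0.033239143142247816 [[-0.00262087 -0.99965329  0.02619995  0.06485873]
 [-0.98289734 -0.0022492  -0.18414061  0.6029543 ]
 [ 0.18413569 -0.02623447 -0.98255066  0.91891561]
 [ 0.          0.          0.          1.        ]]
domino_box [([419.6, 206.9, 53.5, 55.0], 0.78)]
gallery [([272.6, 215.8, 75.2, 88.6], 0.9)]
rum_bottle [([195.6, 148.5, 50.3, 70.5], 0.66)]
tumbler_a [([268.9, 153.0, 39.6, 43.7], 0.79), ([330.5, 135.6, 34.7, 44.9], 0.71), ([273.5, 217.4, 75.0, 85.5], 0.15)]
jigger [([166.7, 283.3, 30.9, 23.1], 0.65)]
coaster [([261.7, 320.5, 51.9, 53.2], 0.66)]
muddler [([220.2, 234.8, 22.6, 97.7], 0.8)]
0.8 [ 1.19748755e-05  9.90847223e-01  1.34988072e-01 -2.95071824e-06]
```

View pics/side0.png

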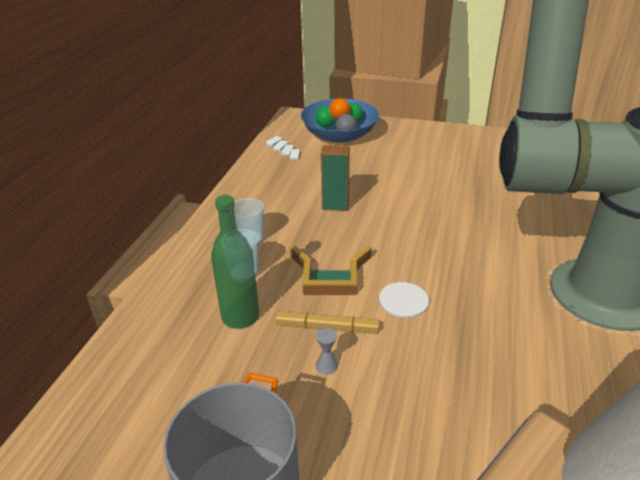

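View pics/top0.png

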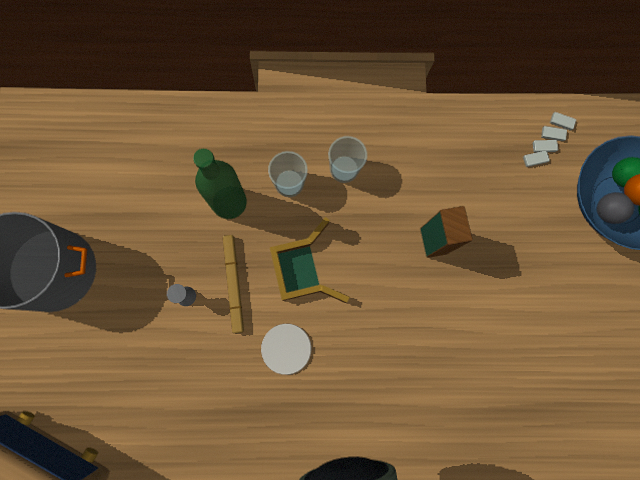

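The side view shows the green-felted box face at about (336,180) and the gallery at (330,275). The top view has the gallery's stop at about (280,270) opening right, and the box at (446,232). Next I zoom in for corners.

```bash
cat > h.py <<'E'
import numpy as np, cv2
from cell import bot
def ray(cam,px):
    c=bot.calibration(cam);K=c["mtx"];E=np.array(c["extrinsics"])
    d=[(px[0]-K[0][2])/K[0][0],(px[1]-K[1][2])/K[1][1]];d=np.array(d);u=d.copy()
    for _ in range(20): u=d/(1+c["k1"]*(u@u))
    R=E[:3,:3];return -R.T@E[:3,3], R.T@np.array([u[0],u[1],1])
def onz(cam,px,z):
    o,d=ray(cam,px);return o+d*(z-o[2])/d[2]
def tri(p_side,p_top):
    o1,d1=ray("side",p_side);o2,d2=ray("top",p_top)
    s=np.linalg.lstsq(np.c_[d1,-d2],o2-o1,rcond=None)[0]
    a,b=o1+s[0]*d1,o2+s[1]*d2;return (a+b)/2,np.linalg.norm(a-b)
def proj(cam,P):
    c=bot.calibration(cam);K=np.array(c["mtx"]);E=np.array(c["extrinsics"])
    p=E[:3,:3]@np.asarray(P,float)+E[:3,3];u=p[:2]/p[2];u=u*(1+c["k1"]*(u@u))
    return K[:2,:2]@u+K[:2,2]
E
python3 - <<'E'
import cv2,numpy as np
t=cv2.imread("pics/top0.png");s=cv2.imread("pics/side0.png")
z=lambda im,x,y,w,h,k:cv2.resize(im[y:y+h,x:x+w],None,fx=k,fy=k,interpolation=cv2.INTER_CUBIC)
a=z(t,265,210,100,100,4);b=z(t,410,195,100,100,4)   # x4
c=z(s,285,235,100,66,4)[:200];d=z(s,285,140,100,80,4)
c=z(s,285,240,100,50,4)
cv2.imwrite("pics/crop1.png",np.vstack([np.hstack([a,b]),np.hstack([c,z(s,310,140,50,25,8)])]))
E
```

```text
(no output)
```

View pics/crop1.png

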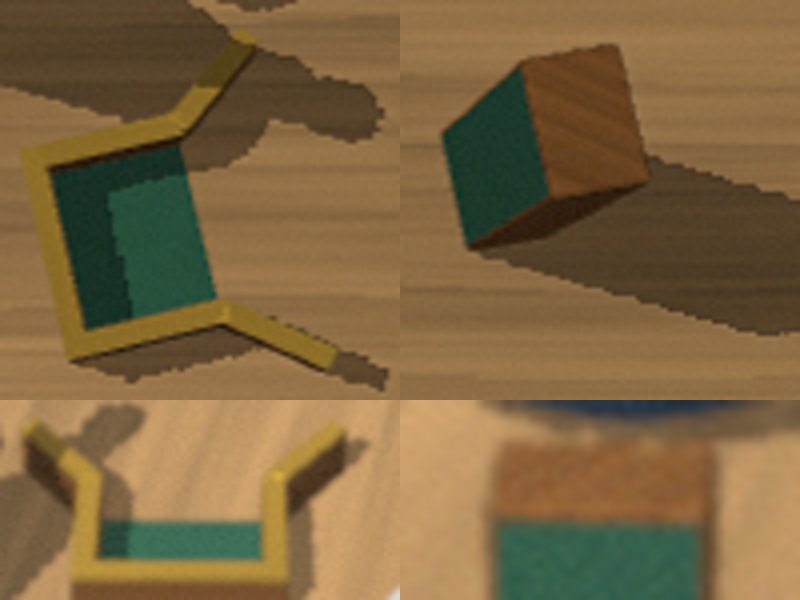

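In the crop, the gallery's inner top corners are at (50,169), (84,330), (179,135) and (219,303). The box's head-end corners are at (522,62), (618,45), (648,182) and (552,198), with the felt edge on the left. I triangulate these next.

```bash
cat > m.py <<'E'
from h import *
np.set_printoptions(precision=4,suppress=True)
T=lambda u,v,x0,y0,k=4:(x0+(u+.5)/k-.5,y0+(v+.5)/k-.5)
G=[T(u,v,265,210) for u,v in [(50,169),(84,330),(179,135),(219,303)]]
S=[T(97,160,285,240),T(263,160,285,240)]
for s,g in zip(S,G): print("tri gallery",tri(s,g))
B=[T(u-400,v,410,195) for u,v in [(522,62),(552,198),(648,182),(618,45)]]
SB=[T(95,120,310,140,8),T(300,120,310,140,8)]
for s,g in zip(SB,B): print("tri box",tri(s,g))
Gp=np.array([onz("top",g,.031) for g in G]);print(Gp)
Bp=np.array([onz("top",g,.16) for g in B]);print(Bp)
g0=(Gp[0]+Gp[1])/2; ax=g0-(Gp[2]+Gp[3])/2; print("len",np.linalg.norm(ax),"width",np.linalg.norm(Gp[0]-Gp[1]),np.linalg.norm(Gp[2]-Gp[3]))
cr=(Gp[0]-Gp[1]);print("angles",np.arctan2(ax[1],ax[0]),np.arctan2(cr[0],-cr[1]))
th=np.arctan2(ax[1],ax[0]); c=Bp.mean(0)
bx=(Bp[0]+Bp[1]-Bp[2]-Bp[3])/2;by=(Bp[0]+Bp[3]-Bp[1]-Bp[2])/2;print("box c",c,"sizes",np.linalg.norm(bx),np.linalg.norm(by),"angles",np.arctan2(bx[1],bx[0]),np.arctan2(by[0]*1,-by[1])+np.pi/1)
d=c-g0;print("in gallery",d[:2]@[np.cos(th),np.sin(th)],d[:2]@[-np.sin(th),np.cos(th)],"g0",g0,th)
for n,z in [("tumbler",.09)]:pass
for n,b,z in [("tumA",(268.9,153,39.6,43.7),.09),("tumB",(330.5,135.6,34.7,44.9),.09),("bot",(195.6,148.5,50.3,70.5),.0),("coaster",(261.7,320.5,51.9,53.2),.008),("muddler",(220,235,22,98),.02),("jig",(166.7,283,31,23),.04)]:
    print(n,onz("top",(b[0]+b[2]/2,b[1]+b[3]/2),z))
E
python3 m.py
```

```text
tri gallery (array([0.5814, 0.1447, 0.0328]), np.float64(0.0005377385096966528))
tri gallery (array([0.4994, 0.1266, 0.0352]), np.float64(0.0005288793200551603))
tri box (array([ 0.637 , -0.1558,  0.1579]), np.float64(0.001884163988379445))
tri box (array([ 0.576 , -0.1653,  0.1602]), np.float64(0.0016052193549653958))
[[0.5814 0.1448 0.031 ]
 [0.5    0.1268 0.031 ]
 [0.5991 0.0793 0.031 ]
 [0.5134 0.0592 0.031 ]]
[[ 0.6374 -0.1551  0.16  ]
 [ 0.5752 -0.1654  0.16  ]
 [ 0.5825 -0.2087  0.16  ]
 [ 0.6455 -0.1989  0.16  ]]
len 0.06828600801840409 width 0.08339469105514709 0.08796038512779705
angles 1.8005982499395699 1.788180095168079
box c [ 0.6101 -0.182   0.16  ] sizes 0.04424994981146718 0.06339475094382398 angles 1.7453107346299352 4.871695857456857
in gallery -0.32523796118371107 0.004771721500491206 g0 [0.5407 0.1358 0.031 ] 1.8005982499395699
tumA [0.7252 0.1206 0.09  ]
tumB [0.7607 0.0037 0.09  ]
bot [0.7338 0.2685 0.    ]
coaster [0.3921 0.1225 0.008 ]
muddler [0.5174 0.2375 0.02  ]
jig [0.495 0.329 0.04 ]
```

The geometry agrees with the text: the gallery is 83–88 mm wide at about 31 mm height, and the box is at x=-325 mm, y=+5 mm, 3° off. Next I tip the box with shut fingers.

```bash
cat >> h.py <<'E'
GTH=1.794; G0=np.array([.5407,.1358])
u=lambda a:np.array([np.cos(a),np.sin(a)])
def gal(x,y): return G0+x*u(GTH)+y*u(GTH+np.pi/2)
def down(phi): return [0,np.cos(phi/2),np.sin(phi/2),0]
E
python3 - <<'E'
from h import *
np.set_printoptions(precision=3,suppress=True)
psi=1.737;c=np.array([.6101,-.182])
at=lambda s,z:[*(c+s*u(psi)),z]
best=None
for phi in (psi,psi-np.pi):
    q=bot.solve_ik(at(-.1,.24),down(phi));print(phi,q)
    if q is not None and (best is None or abs(q[5])<abs(best[1][5])): best=(phi,q)
phi=best[0];print(phi)
bot.set_gripper(0.0)
bot.move_pose(at(-.1,.24),down(phi))
bot.move_linear(at(-.1,.142))
print("contact",bot.move_linear(at(-.02,.142),speed=.05,until_force=1.0),bot.read_position())
bot.move_linear(at(.026,.142),speed=.07)
bot.wait(.8)
print(bot.read_position(),bot.read_ft_force(),bot.read_clock())
bot.move_linear(at(-.05,.142),speed=.2)
bot.wait(.2)
im=bot.camera("top");cv2.imwrite("pics/top1.png",im[:,:,::-1])
print(bot.search_frame("top","domino_box"),bot.read_clock())
z=cv2.resize(im[195:315,265:465],None,fx=4,fy=4,interpolation=cv2.INTER_CUBIC)
cv2.imwrite("pics/crop2.png",z[:,:,::-1])
E
```

```text
1.737 [-0.528  0.586  0.24   1.225  0.     0.876]
-1.404592653589793 [-0.528  0.586  0.24   1.225  0.    -2.265]
1.737
contact False [ 0.613 -0.202  0.142]
[ 0.606 -0.156  0.142] [0.153 0.457 0.162] 7.675
[{'bbox': [342.3, 223.5, 89.5, 50.0], 'confidence': 0.91}] 8.5083
```

View pics/crop2.png

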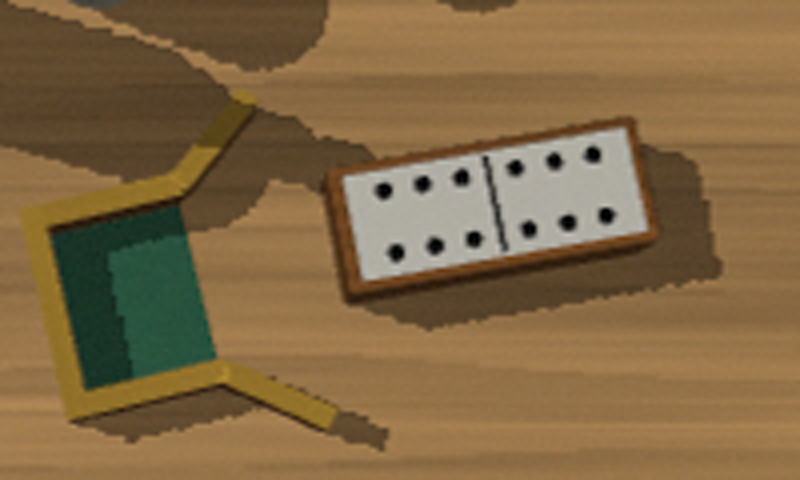

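The box lies flat with the white double-six up. In the crop, the lid corners are at (333,172), (633,119), (657,233) and (353,293). Next I measure its pose and push with both fingertips, spread for stability.

```bash
python3 - <<'E'
from h import *
np.set_printoptions(precision=4,suppress=True)
P=np.array([onz("top",(265+(a+.5)/4-.5,195+(b+.5)/4-.5),.046)[:2] for a,b in [(333,172),(353,293),(657,233),(633,119)]])
R=np.array([u(GTH),u(GTH+np.pi/2)])
g=(P-G0)@R.T;print(g)
head=(g[0]+g[1])/2;foot=(g[2]+g[3])/2;d=head-foot
print("head",head,"foot",foot,"len",np.linalg.norm(d),"yaw rel",np.arctan2(d[1],d[0]))
yf=foot[1]
q=down(GTH)
at=lambda x,y,z:[*gal(x,y),z]
bot.move_linear(at(foot[0]-.06,yf,.13),speed=.2,rotation=q)
bot.set_gripper(.42)
bot.move_linear(at(foot[0]-.06,yf,.012),speed=.15)
print("c",bot.move_linear(at(foot[0]+.04,yf,.012),speed=.05,until_force=25))
print(bot.read_position(),bot.read_ft_force(),bot.read_clock())
im=bot.camera("top");cv2.imwrite("pics/top2.png",im[:,:,::-1])
z=cv2.resize(im[195:315,265:465],None,fx=4,fy=4,interpolation=cv2.INTER_CUBIC)
cv2.imwrite("pics/crop3.png",z[:,:,::-1])
E
```

```text
[[-0.1456 -0.0363]
 [-0.1409  0.0256]
 [-0.2974  0.0298]
 [-0.3011 -0.0295]]
head [-0.1433 -0.0054] foot [-0.2992  0.0001] len 0.15607551547943516 yaw rel -0.03521728886928962
c False
[ 0.598  -0.1171  0.0121] [ 1.4769 -1.28   -0.1441] 12.275
```

View pics/crop3.png

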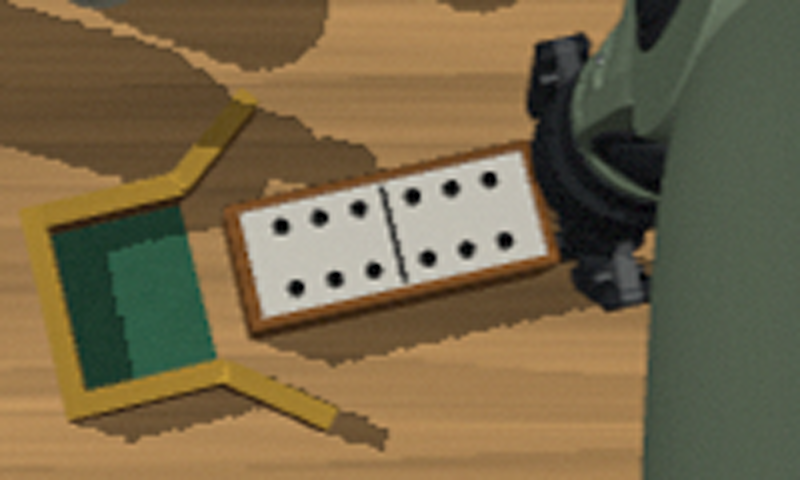

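The box is now square to the gallery, with its head at about (239,270), centred before the mouth. I push it on until it meets the stop.

```bash
python3 - <<'E'
from h import *
np.set_printoptions(precision=4,suppress=True)
at=lambda x,z:[*gal(x,0),z]
R=np.array([u(GTH),u(GTH+np.pi/2)])
pg=lambda:(R@(np.array(bot.read_position()[:2])-G0))
print(bot.move_linear(at(-.195,.012),speed=.05,until_force=15),pg(),bot.read_ft_force())
print(bot.move_linear(at(-.155,.012),speed=.03,until_force=12),pg(),bot.read_ft_force())
p=pg();bot.wait(.3);print(bot.read_ft_force())
bot.move_linear([*gal(p[0]-.07,0),.012],speed=.15)
bot.move_linear([*gal(p[0]-.12,0),.2],speed=.2)
print(bot.read_clock())
im=bot.camera("top");s=bot.camera("side")
f=lambda im,x,y,w,h:cv2.resize(im[y:y+h,x:x+w],None,fx=4,fy=4,interpolation=cv2.INTER_CUBIC)
cv2.imwrite("pics/crop4.png",np.hstack([f(im,265,200,100,120),f(s,275,200,100,120)])[:,:,::-1])
E
```

```text
False [-0.1948  0.    ] [ 1.7845 -1.1552  0.2403]
True [-0.1719 -0.0008] [ 0.2956 -1.5144  0.8246]
[0.5369 0.084  0.3364]
16.6583
```

View pics/crop4.png

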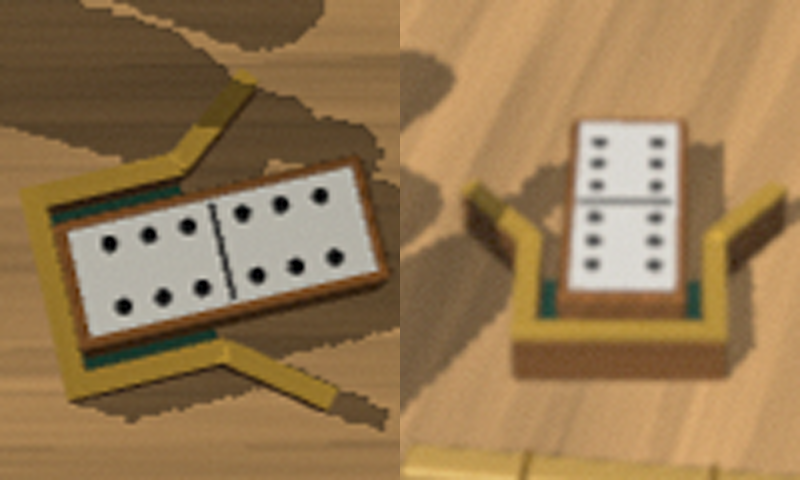

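The box sits between the rails, lid up and nearly centred. I check the gap at the stop.

```bash
python3 - <<'E'
from h import *
np.set_printoptions(precision=4,suppress=True)
R=np.array([u(GTH),u(GTH+np.pi/2)])
P=np.array([onz("top",(265+(a+.5)/4-.5,200+(b+.5)/4-.5),.046)[:2] for a,b in [(57,231),(83,350),(386,270),(360,155)]])
print((P-G0)@R.T)
g=[onz("top",(265+(a+.5)/4-.5,200+(b+.5)/4-.5),.031)[:2] for a,b in [(50,209),(84,370)]]
print((np.array(g)-G0)@R.T)
# side view: head-end top edge (lid level) and stop's inner brass edge
P=np.array([onz("side",(275+(a+.5)/4-.5,200+(b+.5)/4-.5),z)[:2] for a,b,z in [(160,292,.046),(285,292,.046),(140,320,.031),(305,320,.031)]])
print((P-G0)@R.T)
E
```

```text
[[-0.0016 -0.0275]
 [-0.0017  0.0332]
 [-0.1574  0.0278]
 [-0.1586 -0.0318]]
[[-0.0003 -0.0417]
 [ 0.0002  0.0417]]
[[-0.0071 -0.0302]
 [-0.0088  0.0333]
 [-0.0026 -0.0406]
 [-0.0049  0.0436]]
```

The top view puts the head end about 1.6 mm from the stop, with 12 N felt there. There is time for one slow push to seat it firmly, then I withdraw and hand in.

```bash
python3 - <<'E'
from h import *
np.set_printoptions(precision=4,suppress=True)
R=np.array([u(GTH),u(GTH+np.pi/2)])
pg=lambda:(R@(np.array(bot.read_position()[:2])-G0))
bot.move_linear([*gal(-.22,0),.012],speed=.2)
bot.move_linear([*gal(-.185,0),.012],speed=.1,until_force=10)
print(bot.move_linear([*gal(-.160,0),.012],speed=.015,until_force=18),pg())
bot.wait(.3);print(bot.read_ft_force())
bot.move_linear([*gal(-.22,0),.012],speed=.12)
bot.move_linear([*gal(-.29,0),.2],speed=.2)
im=bot.camera("top");s=bot.camera("side")
f=lambda im,x,y,w,h:cv2.resize(im[y:y+h,x:x+w],None,fx=4,fy=4,interpolation=cv2.INTER_CUBIC)
cv2.imwrite("pics/crop5.png",np.hstack([f(im,265,200,100,120),f(s,275,200,100,120)])[:,:,::-1])
print(bot.read_clock(),bot.read_ft_force())
E
```

```text
True [-0.1723 -0.0012]
[ 1.3529 -2.9044  2.8744]
21.6833 [ 0.5057  0.1208 -0.1509]
```

View pics/crop5.png

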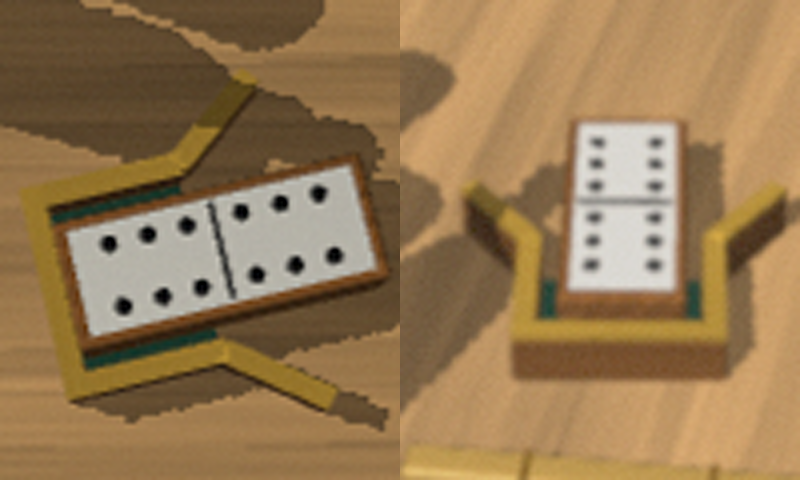

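The picture is unchanged, and the second push stopped at the same place (TCP at -172 mm), so the box is seated at the stop. The robot is clear.

```bash
python3 -c "
from cell import bot
print(bot.close_job())"
```

```text
the job is handed in; nothing more can be done
None
```

The domino box lies lid up between the gallery's rails, head end against the stop (about 1.6 mm by the camera); the robot finished clear, and I handed the job in just after 21.7 s; no verdict came back.

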